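# Balance the sample caddy and hold it up level

### The job

On the bench stands a blue sample caddy with two round plates; one plate already carries a stack of two white-lidded tins. Lay the green-lidded tin on the caddy's empty plate, let go of it, and lay the orange-lidded tin centred on top of it and let go, so that both sides balance; then take the caddy by its black middle handle, lift it about 10 cm clear of the bench and finish while holding it there, steady and level, with both stacks still in place. Leave the white bottle, flask, vial rack and marker pen where they are.

Things in the scene. Friction and masses are not known exactly. Their poses are not given: they have to be found in the camera images.
- caddy: Loose blue caddy, 0.3 kg empty, 246 mm long (its x), 76 mm wide, at any yaw. Origin on its underside below the handle, z up. Two round plates centred at x = +85 mm (empty) and -85 mm (loaded), 76 mm across, flat floor 6 mm and rim top 9 mm above the underside, 68 mm inside the rim. A flat bar 30 mm wide joins them; the upright handle stands on its middle
- caddy_grip (a point): Centre of the black handle block, 105 mm above the caddy's underside: 12 mm thick along the caddy's x (the line of the plates), 46 mm along y, 32 mm high, on two thin steel posts at y = +-16 mm. Fingers closed along the caddy's x, on the broad faces, resist tilting best. Axes as the caddy
- plate_empty (a point): Centre of the floor of the caddy's empty plate, 6 mm above the caddy's underside. Axes as the caddy
- plate_full (a point): Centre of the floor of the caddy's other plate, which carries the two white-lidded tins (stack 40 mm high, its top 46 mm above the caddy's underside). Axes as the caddy
- tin_green_center (a point): Flat round closed metal tin, 55 mm diameter, 20 mm high, about 80 g, plain cylinder, green lid. Point at its centre, half-way up; z up along its axis. Starts flat on the bench
- tin_orange_center (a point): Flat round closed metal tin, 55 mm diameter, 20 mm high, about 80 g, plain cylinder, orange lid. Point at its centre, half-way up; z up along its axis. Starts flat on the bench
- tin_white_low_center (a point): Flat round closed metal tin, 55 mm diameter, 20 mm high, about 80 g, plain cylinder, white lid. Centre of the lower tin of the loaded plate; loose on it
- tin_white_top_center (a point): Flat round closed metal tin, 55 mm diameter, 20 mm high, about 80 g, plain cylinder, white lid. Centre of the upper tin of the loaded plate; loose on the lower one
- bottle: Bystander: white plastic bottle with a red cap, 72 mm diameter, 150 mm high. Origin at the centre of its underside
- flask: Bystander: round glass flask on a cork ring, 84 mm across, 158 mm high. Origin at the centre of its underside
- vial_rack: Bystander: blue rack 60 x 90 mm with small vials, 51 mm high. Origin at the centre of its underside
- marker: Bystander: black marker pen with a red cap, lying along its x, 130 mm long, 15 mm thick. Origin at the middle of its underside
Mind the look-alikes: they are no part of the job. What is shaped like the part that bears tin_orange_center but pink, purple or yellow is not meant.

How it is judged:
On the way, in this order (a step that is already met when the one before it is completed fails the run):
1. the green tin lies on the empty plate, released (horizontal distance between tin_green_center and plate_empty below 0.01 m and z of tin_green_center in the frame of plate_empty between 0.005 and 0.015 m and contact force between the fingers and tin_green below 0.05 N), for 0.2 s.
2. the orange tin lies centred on the green one, released, before the caddy is lifted (all of step 1 and horizontal distance between tin_orange_center and plate_empty below 0.01 m and z of tin_orange_center in the frame of plate_empty between 0.025 and 0.035 m and contact force between the fingers and tin_orange below 0.05 N and height (world z) of caddy below 0.01 m), for 0.2 s.
3. the caddy is lifted clear with both stacks on it (horizontal distance between each of tin_green_center, tin_orange_center and plate_empty below 0.01 m and z of tin_green_center in the frame of plate_empty between 0.005 and 0.015 m and z of tin_orange_center in the frame of plate_empty between 0.025 and 0.035 m and horizontal distance between each of tin_white_low_center, tin_white_top_center and plate_full below 0.01 m and z of tin_white_low_center in the frame of plate_full between 0.005 and 0.015 m and z of tin_white_top_center in the frame of plate_full between 0.025 and 0.035 m and height (world z) of caddy above 0.06 m), for 0.2 s.
At the end, for the whole second after the job is handed in: Caddy held by its handle (within 40 mm of the block), underside 60 to 160 mm up, tilt under 0.10 rad, under 0.03 m/s and 0.15 rad/s; green tin then orange on one plate, white pair on the other, each within 10 mm of centre, 5 mm of height, untouched; bystanders moved under 30 mm (all of step 3 and height (world z) of caddy below 0.16 m and angle between caddy's own z axis and vertical below 0.1 rad and linear speed of caddy below 0.03 m/s and angular speed of caddy below 0.15 rad/s and contact force between the fingers and caddy above 2 N and distance between the grasp point and caddy_grip below 0.04 m and contact force between the fingers and tin_green below 0.05 N and contact force between the fingers and tin_orange below 0.05 N and contact force between the fingers and tin_white_low below 0.05 N and contact force between the fingers and tin_white_top below 0.05 N and distance of each of bottle, flask, vial_rack, marker from where it was at the start of the episode below 0.03 m); the arm keeps its last pose, push and grip.
It fails at once if the white bottle is pushed more than 30 mm or knocked over (distance of bottle from where it was at the start of the episode above 0.03 m or angle between bottle's own z axis and vertical above 0.5 rad).
It fails at once if the flask is pushed more than 30 mm or knocked over (distance of flask from where it was at the start of the episode above 0.03 m or angle between flask's own z axis and vertical above 0.5 rad).
It fails at once if the vial rack is pushed more than 30 mm or knocked over (distance of vial_rack from where it was at the start of the episode above 0.03 m or angle between vial_rack's own z axis and vertical above 0.5 rad).
It fails at once if the marker pen is pushed more than 30 mm or knocked over (distance of marker from where it was at the start of the episode above 0.03 m or angle between marker's own z axis and vertical above 0.5 rad).
It also fails if it takes over 72 s, if anything falls off the work surface, if the arm or the gripper's body presses on something with over 40 N, if the wrist force passes 120 N, or if a joint passes its speed limit or range.

### The arm

A 6-joint arm with a two-finger parallel gripper is mounted at the origin on the work surface. World frame = base frame: x ahead of the robot, y to its left, z up, the work surface at z = 0. Lengths are in m, angles in rad, forces in N, time in s.
With the tool pointing down it reaches from about 0.35 to 0.975 m from the base axis. Payload 4.9 kg.
Tool frame: the origin (TCP) lies at the very end of the fingers, on their centre line; the grasp point (between the pads) lies 19 mm behind it (manip.grip_depth is the distance from the TCP to the grasp point, in m); z points along the fingers, x is the direction in which the jaws open and shut, and the axes are right-handed (so a half turn about z gives the same grasp; the last joint's range is limited). The gripper opens to 85 mm and grips with 20 to 120 N. Pads are 22 mm wide; open, the fingers measure 114 mm over their backs; the gripper's body (76 mm by 85 mm) begins 54 mm behind the grasp point. The pads swing forward as they close: fully open they stand 13 mm farther back than shut.
Start: joints at [1.143, 0.053, 1.613, -0, 1.476, -0.119], TCP at [0.19, 0.595, 0.231] pointing down, gripper open.
Joint ranges: [-3.01, 3.01], [-1.01, 2.22], [0.06, 2.58], [-1.02, 4.17], [0.09, 2.62], [-3.14, 3.14]. Speed limits (rad/s): [2.57, 2.57, 3.14, 3.14, 3.14, 3.14].

### API

Orientations are given as a unit quaternion [w, x, y, z].
In Python, from plant import manip gives the robot as it stands. The module is installed in compiled form; this text tells all that it offers.
- The arm moves only by the shell command python3 -m crank 'ROWS' [OPENING]. ROWS is JSON, a list of rows, each a list of 4 numbers: the shift along the tool's x, y, z in cm, then the turn about the tool's z in units of 6 degrees (1.0 is 6 degrees). A call has 1 to 10 rows; each row shifts and turns the commanded pose from where the row before left it, along the tool's axes as they then stand; what a row does not reach is not made up. A row lasts 1/12 s, in which the tool goes at most 41.7 mm and 7.16 degrees, less where a joint would pass 70% of its speed; a pose out of reach is approached as far as the arm can. A call with a gripper value outside its range is refused whole. OPENING is the opening, from 0 (shut) to 1 (fully open), set as the call begins (- or left out, the last holds). The fingers move at their own pace and stop on an object; the grip force is fixed at half the most. Time passes only in rows, so rows that do not move let the fingers close. It gives the time, the measured TCP pose, the force and the opening at its end, in the units of the state.
- manip.state(): the state, without advancing time (a new reading comes with each control period).
- manip.grab_frame(name): name is "scene" or "top"; returns a dict with "img" (384x512x3 uint8, red, green, blue), "intrinsics" (3x3 intrinsics, pixels), "position" and "orientation" of the camera in the world. Camera axes: x right, y up, looking along -z (the intrinsics and any distortion apply to the point x, -y, -z); pixel columns grow to the right and rows downward; lengths in m; the calibration is good to about 2 mm. A picture is of the moment at which its call begins. There is no depth.
- manip.job_done(): hands the job in, once; it reports no verdict.
The state is a dict: "time": time; "joint_pos": joint angles; "joint_vel": joint speeds; "joint_efforts": joint torques, N m; "tool_pos": TCP position; "tool_rot": TCP orientation; "contact_force": force on the tool from outside, world axes, zero at the start; "ft_torque": the same for the moment, N m; "gripper_width": opening from 0.0 (shut) to 1.0 (fully open).
Only numpy, scipy, OpenCV 4.12 (cv2) and the standard library are available. Lean on these libraries where they do the work, as an engineer would, in place of code of your own. Each camera call takes 0.05 s, during which the arm holds its last target.

## Working session

There is one attempt and no reset: what is moved stays moved. The work goes in short steps, Python scripts to look and compute and a shell command to move; the robot and the scene stay as the last step left them, time stands still between calls to the robot, and variables do not carry over. Pictures are saved under pics/ and viewed, and the job is handed in when it is done.

```bash
mkdir -p pics
python3 - <<'E'
from plant import manip
import cv2
for n in("scene","top"):
    f=manip.grab_frame(n); cv2.imwrite(f"pics/{n}0.png",f["img"][:,:,::-1]); print(n,f["intrinsics"],f["position"],f["orientation"])
print(manip.state(),manip.grip_depth)
E
```

```text
scene [[390.06279898   0.         251.81185476]
 [  0.         390.06279898 193.31997047]
 [  0.           0.           1.        ]] [1.29715703 0.0807904  0.98937172] [0.62423031 0.23150113 0.25579424 0.70093726]
top [[423.32516996   0.         252.16344201]
 [  0.         423.32516996 191.06503293]
 [  0.           0.           1.        ]] [ 0.35918211 -0.00281858  1.25134086] [-0.69889686 -0.0627663   0.04630942  0.7109564 ]
{'time': 0.1, 'joint_pos': array([ 1.14299683e+00,  5.32808409e-02,  1.61418689e+00,  1.15657495e-05,
        1.47598064e+00, -1.18994203e-01]), 'joint_vel': array([ 1.76888363e-05, -2.30506763e-04, -4.16963554e-03,  1.29201095e-03,
        2.09219034e-03,  1.05648118e-03]), 'joint_efforts': array([ 3.79726782e-05, -3.94900632e+01, -3.71364534e+01, -8.62560250e-05,
        3.93938928e-03, -2.11935566e-05]), 'tool_pos': array([0.18970507, 0.5949152 , 0.23017411]), 'tool_rot': array([ 4.49559396e-04,  8.07440582e-01,  5.89948172e-01, -8.11692769e-04]), 'contact_force': array([-0.01655775, -0.40874137, -0.68522147]), 'ft_torque': array([ 0.01300125,  0.02565396, -0.0219331 ]), 'gripper_width': 0.9997817448998073} 0.0187
```

View pics/scene0.png

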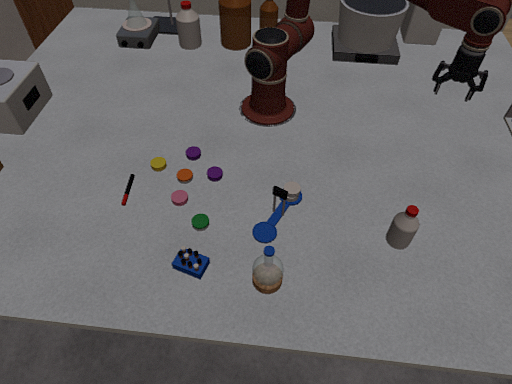

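View pics/top0.png

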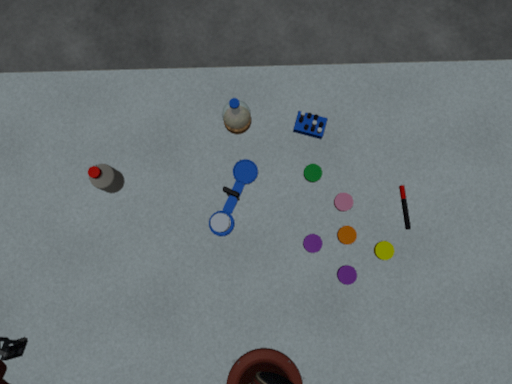

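Scene view: green tin at (200,222) and orange at (185,175). Possible confusions are pink (179,198), purple (193,153) and (215,173), and yellow (158,163). In the top view green is at (312,173) and orange at (346,235); pink is (343,202), yellow (384,250), purple (312,243) and (346,274). The caddy's empty plate is at (245,171), the loaded one at (221,223), the handle at (231,193).

```bash
cat > h.py <<'E'
from plant import manip
import cv2, numpy as np
from scipy.spatial.transform import Rotation as R
def grab(n,save=None):
    f=manip.grab_frame(n)
    if save: cv2.imwrite(f"pics/{save}.png",f["img"][:,:,::-1])
    return f
def ray(f,uv,z):
    K=f["intrinsics"]; q=f["orientation"]; d=np.linalg.inv(K)@[uv[0],uv[1],1]; d=d*[1,-1,-1]
    d=R.from_quat([q[1],q[2],q[3],q[0]]).apply(d); p=f["position"]; return p+d*(z-p[2])/d[2]
def blobs(f,lo,hi,amin=25):
    h=cv2.cvtColor(f["img"],cv2.COLOR_RGB2HSV); m=cv2.inRange(h,np.array(lo),np.array(hi))
    n,l,s,c=cv2.connectedComponentsWithStats(m)
    return [(s[i,4],tuple(np.round(c[i],1)),l==i) for i in range(1,n) if s[i,4]>=amin]
E
python3 - <<'E'
from h import *
for n in("top","scene"):
    f=grab(n)
    for nm,lo,hi in(("green",(45,120,40),(80,255,255)),("orange",(6,150,100),(16,255,255)),("blue",(100,150,60),(125,255,255))):
        for a,c,m in blobs(f,lo,hi):
            print(n,nm,a,c,np.round(ray(f,c,.02),4),"z6",np.round(ray(f,c,.006),4)[:2])
    x,y=((205,80) if n=="top" else (130,130))
    w=(210,215) if n=="top" else(190,170)
    cv2.imwrite(f"pics/crop_{n}.png",cv2.resize(f["img"][y:y+w[1],x:x+w[0],::-1],None,fx=2.7,fy=2.7,interpolation=cv2.INTER_CUBIC))
E
```

```text
top green 250 (np.float64(312.4), np.float64(172.4)) [ 0.6035 -0.1544  0.02  ] z6 [ 0.6063 -0.1561]
top orange 124 (np.float64(347.9), np.float64(233.4)) [ 0.4223 -0.2498  0.02  ] z6 [ 0.4231 -0.2526]
top blue 72 (np.float64(233.8), np.float64(102.9)) [0.824  0.0763 0.02  ] z6 [0.8293 0.0772]
top blue 388 (np.float64(309.4), np.float64(124.2)) [ 0.7514 -0.1508  0.02  ] z6 [ 0.7558 -0.1525]
top blue 557 (np.float64(243.6), np.float64(174.0)) [0.6028 0.0491 0.02  ] z6 [0.6056 0.0497]
top blue 299 (np.float64(227.3), np.float64(214.0)) [0.4846 0.0982 0.02  ] z6 [0.4861 0.0994]
scene green 196 (np.float64(199.9), np.float64(220.6)) [ 0.6062 -0.1538  0.02  ] z6 [ 0.5963 -0.1572]
scene orange 141 (np.float64(184.1), np.float64(174.0)) [ 0.4195 -0.2462  0.02  ] z6 [ 0.4068 -0.2509]
scene blue 79 (np.float64(293.0), np.float64(201.5)) [0.4966 0.1273 0.02  ] z6 [0.4851 0.128 ]
scene blue 548 (np.float64(267.8), np.float64(226.6)) [0.6043 0.0557 0.02  ] z6 [0.5943 0.0553]
scene blue 82 (np.float64(268.9), np.float64(250.3)) [0.6878 0.0662 0.02  ] z6 [0.679  0.0659]
scene blue 322 (np.float64(191.5), np.float64(262.6)) [ 0.7539 -0.1481  0.02  ] z6 [ 0.746  -0.1514]
```

View pics/crop_top.png

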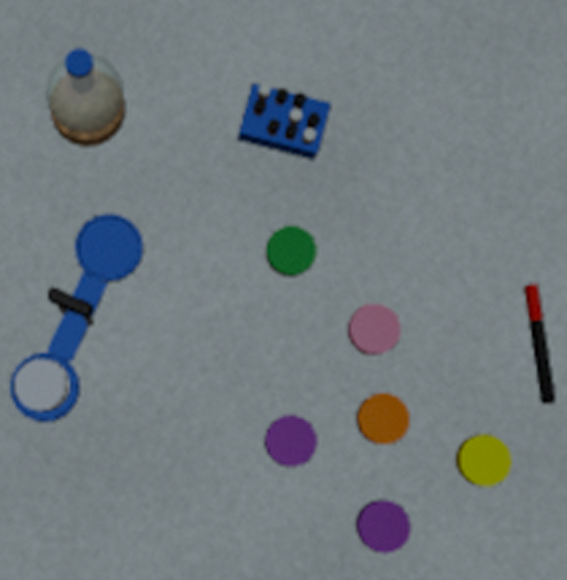

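View pics/crop_scene.png

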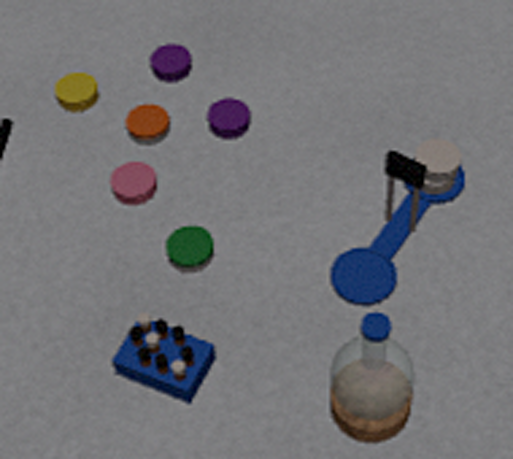

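```bash
cat >> h.py <<'E'
def up(f,k=4):
    return cv2.resize(f["img"],None,fx=k,fy=k,interpolation=cv2.INTER_CUBIC)
def mask(f,lo,hi,box,k=4,open_=0):
    h=cv2.cvtColor(up(f,k),cv2.COLOR_RGB2HSV); m=cv2.inRange(h,np.array(lo),np.array(hi))
    z=np.zeros_like(m); x0,y0,x1,y1=[int(v*k) for v in box]; z[y0:y1,x0:x1]=m[y0:y1,x0:x1]
    if open_: z=cv2.morphologyEx(z,cv2.MORPH_OPEN,cv2.getStructuringElement(cv2.MORPH_ELLIPSE,(open_,open_)))
    return z
def disc(f,m,z,k=4):
    c=max(cv2.findContours(m,cv2.RETR_EXTERNAL,cv2.CHAIN_APPROX_NONE)[0],key=cv2.contourArea)
    P=np.array([ray(f,((p[0]+.5)/k-.5,(p[1]+.5)/k-.5),z)[:2] for p in cv2.convexHull(c)[:,0].astype(float)])
    # circle through outline points on the plane z
    P=P.astype(np.float32); (e,ax,an)=cv2.fitEllipse(P*1000); return np.round(e,1),np.round(ax,1)
E
python3 - <<'E'
from h import *
B={"top":dict(g=(297,158,328,188),o=(332,221,362,250),e=(230,155,260,186),w=(205,205,240,240),h=(218,183,244,204)),
"scene":dict(g=(186,208,214,234),o=(172,164,198,186),e=(248,218,282,244),w=(280,180,305,205),h=(268,182,292,202))}
for n in B:
    f=grab(n);b=B[n]
    hs=cv2.cvtColor(f["img"],cv2.COLOR_RGB2HSV)
    c={"top":[(312,173),(346,235),(245,171),(221,223),(226,190)],"scene":[(200,219),(184,174),(264,232),(291,187),(281,193)]}[n]
    print([hs[y,x].tolist() for x,y in c])
    print("g",disc(f,mask(f,(45,100,30),(85,255,255),b["g"]),.02))
    print("o",disc(f,mask(f,(4,140,60),(18,255,255),b["o"]),.02))
    print("e",disc(f,mask(f,(100,140,40),(125,255,255),b["e"],open_=62 if n=="top" else 45),.009))
    m=mask(f,(0,0,0),(179,255,60),b["h"]); ys,xs=np.nonzero(m); 
    cc=max(cv2.findContours(m,cv2.RETR_EXTERNAL,cv2.CHAIN_APPROX_NONE)[0],key=cv2.contourArea)
    r=cv2.minAreaRect(cc); bx=cv2.boxPoints(r)
    print("h",[np.round(ray(f,p/4,.121)[:2]*1000,1).tolist() for p in bx], np.round(ray(f,np.array(r[0])/4,.105)*1000,1))
    wl=mask(f,(0,0,115),(179,70,255),(210,213,232,233) if n=="top" else (281,180,302,194)); print("w",disc(f,wl,.046))
E
```

```text
[[69, 213, 92], [17, 247, 132], [108, 213, 133], [106, 30, 145], [50, 21, 36]]
g (array([ 603.7, -154.3]), array([53.1, 54.7]))
o (array([ 419. , -245.5]), array([52.1, 54. ]))
e (array([612.9,  45.7]), array([72.9, 75.1]))
h [[534.0, 105.8], [550.4, 98.1], [527.7, 51.5], [511.3, 59.2]] [533.2  79.8 105. ]
w (array([459.7, 117.2]), array([53.4, 57.7]))
[[67, 164, 81], [10, 202, 130], [109, 192, 109], [9, 25, 132], [0, 0, 0]]
g (array([ 606.4, -153.7]), array([52.9, 58. ]))
o (array([ 421.8, -245. ]), array([53. , 60.2]))
e (array([614.2,  47. ]), array([72.5, 80.5]))
h [[529.2, 57.5], [515.4, 104.9], [575.0, 113.7], [588.0, 67.8]] [538.7  86.1 105. ]
w (array([448.1, 121.1]), array([73.6, 86.5]))
```

Views agree to about 3 mm: green (0.604,-0.154), orange (0.4195,-0.245), empty plate (0.613,0.046), white pair (0.460,0.117). The plate spacing measures 169 mm against 170 mm nominal, and caddy yaw is about -25°. I'll turn the tool to yaw -25° first, using that for everything.

```bash
python3 -m crank '[[0,0,0,1.1],[0,0,0,1.1],[0,0,0,1.1],[0,0,0,1.1],[0,0,0,1.1],[0,0,0,1.1],[0,0,0,1.1],[0,0,0,1.1],[0,0,0,1.1],[0,0,0,1.1]]'
cat >> h.py <<'E'
def go(x,y,z,yaw=None):
    s=manip.state(); q=s["tool_rot"]; r=R.from_quat([q[1],q[2],q[3],q[0]])
    X=r.as_matrix()[:,0]; d=r.inv().apply(np.array([x,y,z])-s["tool_pos"])
    yw=np.degrees(np.arctan2(X[1],X[0]))
    print("t",round(s["time"],2),"pos",np.round(s["tool_pos"],4),"yaw",round(yw,2),"j",np.round(s["joint_pos"],2),"F",np.round(s["contact_force"],2),"w",round(s["gripper_width"],3))
    print("tool delta cm",np.round(d*100,2), "turn units",None if yaw is None else round((yw-yaw)/6,2))
E
python3 -c "
from h import *
go(.604,-.154,.12,-24.9)"
```

```text
time: 1.13
tool_pos: [0.1899, 0.5954, 0.2312]
tool_rot: [0.0, 0.999, 0.052, -0.0]
contact_force: [0.3, 0.7, 0.2]
gripper_width: 1.001
t 1.13 pos [0.1899 0.5954 0.2312] yaw 5.98 j [1.14 0.05 1.61 0.   1.48 1.04] F [0.32 0.68 0.23] w 1.001
tool delta cm [33.38 78.84 11.13] turn units 5.15
```

```bash
python3 -m crank '[[0,0,0,1.03],[0,0,0,1.03],[0,0,0,1.03],[0,0,0,1.03],[0,0,0,1.03],[0,0,0,0]]'
python3 -c "
from h import *
go(.604,-.154,.12,-24.9)"
```

```text
time: 1.63
tool_pos: [0.1899, 0.5954, 0.2312]
tool_rot: [0.0, 0.977, -0.214, -0.0]
contact_force: [0.1, -0.3, 0.6]
gripper_width: 0.998
t 1.63 pos [0.1899 0.5954 0.2312] yaw -24.69 j [1.14 0.05 1.61 0.   1.48 1.57] F [ 0.1 -0.3  0.6] w 0.998
tool delta cm [68.93 50.79 11.13] turn units 0.03
```

```bash
python3 -m crank '[[2.87,2.12,0,0],[2.87,2.12,0,0],[2.87,2.12,0,0],[2.87,2.12,0,0],[2.87,2.12,0,0],[2.87,2.12,0,0],[2.87,2.12,0,0],[2.87,2.12,0,0],[2.87,2.12,0,0],[2.87,2.12,0,0]]'
python3 -m crank '[[2.87,2.12,0,0],[2.87,2.12,0,0],[2.87,2.12,0,0],[2.87,2.12,0,0],[2.87,2.12,0,0],[2.87,2.12,0,0],[2.87,2.12,0,0],[2.87,2.12,0,0],[2.87,2.12,0,0],[2.87,2.12,0,0]]'
python3 -c "
from h import *
go(.604,-.154,.10,-24.9)"
```

```text
time: 2.47
tool_pos: [0.3631, 0.2817, 0.2315]
tool_rot: [-0.0, 0.977, -0.211, 0.0]
contact_force: [0.6, -0.1, 0.2]
gripper_width: 0.999
time: 3.3
tool_pos: [0.536, -0.0308, 0.2314]
tool_rot: [-0.0, 0.977, -0.212, 0.0]
contact_force: [0.0, -0.5, -0.3]
gripper_width: 1.004
t 3.3 pos [ 0.536  -0.0308  0.2314] yaw -24.44 j [-0.2  -0.16  1.82  0.    1.48  0.23] F [ 0.04 -0.52 -0.3 ] w 1.004
tool delta cm [11.28  8.4  13.15] turn units 0.08
```

```bash
python3 -m crank '[[2,1.5,1,0],[2,1.5,2,0],[2,1.5,2,0],[1.5,1.5,2,0],[1.3,1,2,0],[0,0,0,0],[0,0,0,0]]'
python3 -c "
from h import *
go(.604,-.154,.05,-24.9); f=grab('top','a1'); f=grab('scene','a2')"
```

```text
time: 3.88
tool_pos: [0.5853, -0.1293, 0.1397]
tool_rot: [-0.0, 0.977, -0.213, -0.002]
contact_force: [0.2, 0.5, 0.3]
gripper_width: 1.0
t 3.88 pos [ 0.5853 -0.1293  0.1397] yaw -24.56 j [-0.34  0.07  1.75  0.    1.32  0.09] F [0.21 0.48 0.25] w 1.0
tool delta cm [2.76 1.47 8.96] turn units 0.06
```

```bash
python3 -m crank '[[1.4,0.7,0,0],[1.36,0.77,2,0],[0,0,2,0],[0,0,2,0],[0,0,2,0],[0,0,0,0],[0,0,0,0]]'
python3 -c "
from h import *
go(.604,-.154,.006,-24.9); f=grab('top','a3'); f=grab('scene','a4')"
```

```text
time: 4.57
tool_pos: [0.6051, -0.1532, 0.0619]
tool_rot: [-0.0, 0.977, -0.212, -0.0]
contact_force: [0.7, 0.4, 0.1]
gripper_width: 1.0
t 4.57 pos [ 0.6051 -0.1532  0.0619] yaw -24.5 j [-0.37  0.21  1.74  0.    1.19  0.06] F [0.74 0.42 0.13] w 1.0
tool delta cm [-0.07  0.12  5.59] turn units 0.07
```

View pics/a4.png

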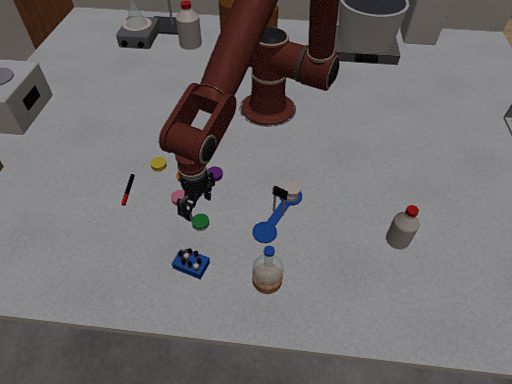

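Run:
```python
from h import *
a=cv2.imread("pics/a4.png")[150:260,140:250]; b=cv2.imread("pics/a3.png")[120:230,260:370]
cv2.imwrite("pics/a5.png",cv2.resize(np.hstack([a,b]),None,fx=3.6,fy=3.6,interpolation=cv2.INTER_CUBIC))
f=grab("scene"); q=f["orientation"]; r=R.from_quat([q[1],q[2],q[3],q[0]])
for p in ([.605,-.153,.062],[.605,-.153,.02]):
    c=r.inv().apply(np.array(p)-f["position"])*[1,-1,-1]; u=f["intrinsics"]@c; print(u[:2]/u[2])
```

```text
[198.8925204  211.96358698]
[200.23237075 220.30388908]
```

View pics/a5.png

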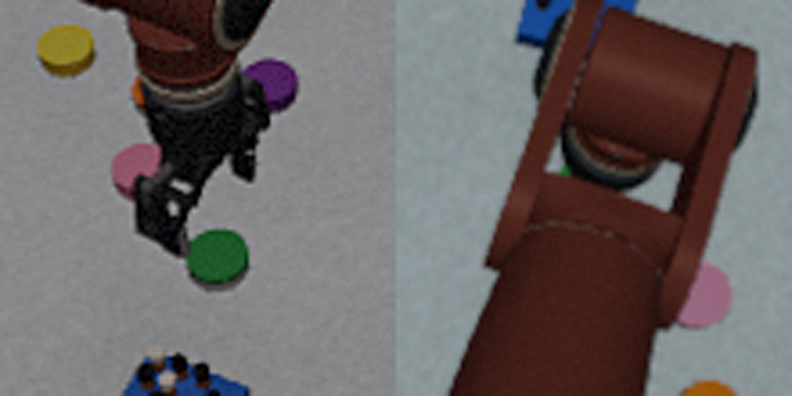

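Fingers straddle the green tin: tips at about (191,219) and (209,200), midpoint (200,210), which agrees with the projected TCP. Descend and close.

```bash
python3 -m crank '[[-0.07,0.1,1,0],[0,0,1,0],[0,0,1,0],[0,0,1,0],[0,0,1,0],[0,0,0.7,0],[0,0,0,0],[0,0,0,0]]'
python3 -m crank '[[0,0,0,0],[0,0,0,0],[0,0,0,0],[0,0,0,0],[0,0,0,0],[0,0,0,0],[0,0,0,0],[0,0,0,0],[0,0,0,0],[0,0,0,0]]' 0
python3 -c "
from h import *
go(.604,-.154,.1,-24.9);f=grab('scene','b1')"
```

```text
time: 5.38
tool_pos: [0.6037, -0.1546, 0.0033]
tool_rot: [-0.0, 0.977, -0.213, -0.001]
contact_force: [0.2, -0.6, 0.0]
gripper_width: 1.001
time: 6.22
tool_pos: [0.6054, -0.1552, 0.0059]
tool_rot: [0.0, 0.977, -0.213, 0.001]
contact_force: [0.3, -0.4, 5.8]
gripper_width: 0.612
t 6.22 pos [ 0.6054 -0.1552  0.0059] yaw -24.59 j [-0.37  0.28  1.76  0.    1.1   0.06] F [ 0.33 -0.37  5.8 ] w 0.612
tool delta cm [-0.16 -0.05 -9.41] turn units 0.05
```

```bash
python3 -m crank '[[0,0,-1,0],[0,0,-2,0],[0,0,-2,0],[0,0,-2,0],[0,0,-2,0],[0,0,0,0],[0,0,0,0]]'
python3 - <<'E'
from h import *
go(.613,.046,.1,-24.9);f=grab('scene','b2')
a=cv2.imread("pics/b1.png")[150:260,140:250]; b=cv2.imread("pics/b2.png")[150:260,140:250]
cv2.imwrite("pics/b3.png",cv2.resize(np.hstack([a,b]),None,fx=3.6,fy=3.6,interpolation=cv2.INTER_CUBIC))
E
```

```text
time: 6.85
tool_pos: [0.6048, -0.155, 0.0954]
tool_rot: [0.0, 0.977, -0.213, 0.001]
contact_force: [0.5, 0.9, -1.6]
gripper_width: 0.611
t 6.85 pos [ 0.6048 -0.155   0.0954] yaw -24.59 j [-0.37  0.17  1.73 -0.    1.25  0.06] F [ 0.54  0.89 -1.59] w 0.611
tool delta cm [ -7.62 -18.61  -0.47] turn units 0.05
```

View pics/b3.png

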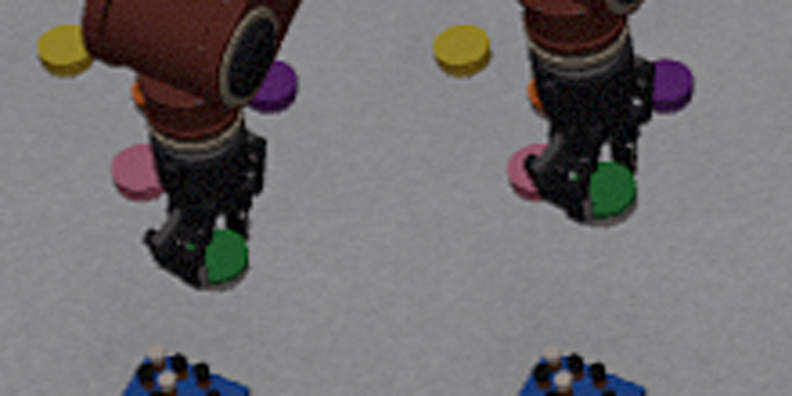

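```bash
cat >> h.py <<'E'
def proj(f,p):
    q=f["orientation"]; r=R.from_quat([q[1],q[2],q[3],q[0]])
    c=r.inv().apply(np.array(p)-f["position"])*[1,-1,-1]; u=f["intrinsics"]@c; return u[:2]/u[2]
E
python3 - <<'E'
from h import *
f=grab("scene")
for d in (.0275,.034,.041):
  for z in(0,.005,.01): print(d,z,proj(f,[.605+.909*d,-.155-.416*d,z]))
b=cv2.imread("pics/b1.png")[195:240,170:220]; c=cv2.imread("pics/b2.png")[175:220,170:220]
cv2.imwrite("pics/b4.png",cv2.resize(np.hstack([b,c]),None,fx=8,fy=8,interpolation=cv2.INTER_CUBIC))
E
```

```text
0.0275 0 [194.94224101 230.26292748]
0.0275 0.005 [194.76966305 229.3251902 ]
0.0275 0.01 [194.59598286 228.38146376]
0.034 0 [193.67649783 231.75224429]
0.034 0.005 [193.49935545 230.81642022]
0.034 0.01 [193.32107826 229.87460103]
0.041 0 [192.30480898 233.36622042]
0.041 0.005 [192.12269255 232.43250206]
0.041 0.01 [191.9394056  231.49278244]
```

View pics/b4.png

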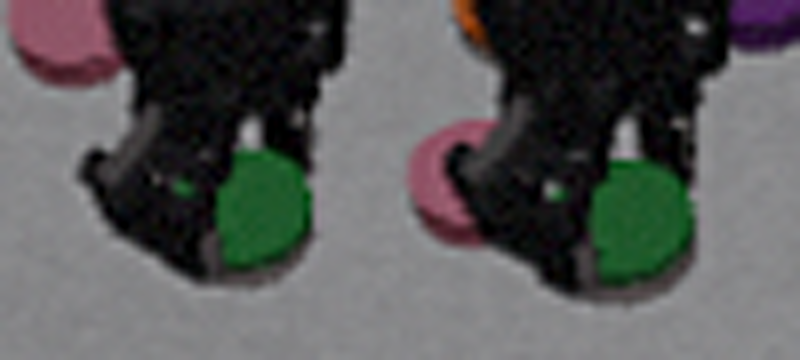

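The closed fingertips reach the bottom of the tin (tip pixel ≈(196,230), so z≈0, with the 5.8 N bench contact). They would strike the plate rim, so I'll set the tin down and regrip about 10 mm higher.

```bash
python3 -m crank '[[0,0,2,0],[0,0,2,0],[0,0,2,0],[0,0,1.5,0],[0,0,1,0],[0,0,0.3,0],[0,0,0,0],[0,0,0,0]]'
python3 -m crank '[[0,0,0,0],[0,0,0,0],[0,0,0,0],[0,0,-0.4,0],[0,0,-0.4,0],[0,0,0,0]]' 0.9
python3 -c "
from h import *
go(.604,-.154,.015,-24.9);f=grab('scene','b1')"
```

```text
time: 7.62
tool_pos: [0.6043, -0.1548, 0.006]
tool_rot: [0.0, 0.977, -0.213, -0.0]
contact_force: [-0.5, 0.7, -1.6]
gripper_width: 0.616
time: 8.12
tool_pos: [0.6052, -0.1551, 0.0158]
tool_rot: [0.0, 0.977, -0.213, 0.001]
contact_force: [0.0, 0.5, 0.5]
gripper_width: 0.905
t 8.12 pos [ 0.6052 -0.1551  0.0158] yaw -24.59 j [-0.37  0.27  1.76  0.    1.11  0.06] F [0.   0.51 0.46] w 0.905
tool delta cm [-0.15 -0.05  0.08] turn units 0.05
```

```bash
python3 -m crank '[[0,0,0,0],[0,0,0,0],[0,0,0,0],[0,0,0,0],[0,0,0,0],[0,0,0,0],[0,0,0,0],[0,0,0,0],[0,0,0,0]]' 0
python3 -m crank '[[0,0,-1,0],[0,0,-2,0],[0,0,-2,0],[0,0,-2,0],[0,0,-2,0],[0,0,0,0],[0,0,0,0]]'
python3 - <<'E'
from h import *
go(.613,.046,.1,-24.9);f=grab('scene','b5')
s=manip.state()
a=f["img"][150:250,140:250,::-1]
cv2.imwrite("pics/b6.png",cv2.resize(a,None,fx=6,fy=6,interpolation=cv2.INTER_CUBIC))
print(disc(f,mask(f,(45,100,30),(85,255,255),(186,190,220,215)),s["tool_pos"][2]+.005))
E
```

```text
time: 8.92
tool_pos: [0.6047, -0.1549, 0.0154]
tool_rot: [0.0, 0.977, -0.213, 0.0]
contact_force: [-2.0, 0.9, 5.3]
gripper_width: 0.586
time: 9.5
tool_pos: [0.6052, -0.1551, 0.1061]
tool_rot: [0.0, 0.977, -0.213, 0.002]
contact_force: [-0.6, 0.5, -0.6]
gripper_width: 0.0
t 9.5 pos [ 0.6052 -0.1551  0.1061] yaw -24.59 j [-0.37  0.16  1.72 -0.    1.26  0.06] F [-0.58  0.5  -0.58] w 0.0
tool delta cm [ -7.66 -18.61   0.59] turn units 0.05
(array([ 634.3, -116.1]), array([47.5, 51.3]))
```

View pics/b6.png

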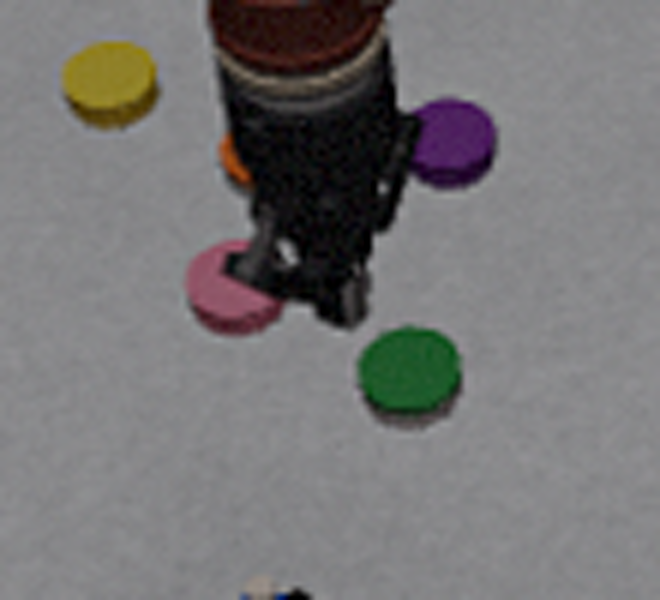

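The regrip was too high and the tin slipped out. It moved a little, to about pixel (208,212). I'll find it again and grip in between.

```bash
python3 -m crank '[[0,0,0,0],[0,0,0,0],[0,0,0,0],[0,0,0,0],[0,0,0,0],[0,0,0,0]]' 1
python3 - <<'E'
from h import *
f=grab('scene','b7')
print(disc(f,mask(f,(45,100,30),(85,255,255),(190,195,230,235)),.02))
f=grab('top'); print(blobs(f,(45,120,40),(80,255,255)))
E
```

```text
time: 10.05
tool_pos: [0.6041, -0.1547, 0.104]
tool_rot: [-0.0, 0.977, -0.213, -0.0]
contact_force: [0.4, 0.1, 0.2]
gripper_width: 0.844
(array([ 567.8, -136.2]), array([53. , 57.2]))
[]
```

Run:
```python
from h import *
f=grab("scene")
for z in(.08,.085,.09,.095,.10,.105): print(z,[np.round(proj(f,[.605+.909*d,-.155-.416*d,z]),1).tolist() for d in(.0275,.034)])
go(.565,-.137,.05,-24.9)
b=f["img"][150:250,150:250,::-1]
cv2.imwrite("pics/b8.png",cv2.resize(b,None,fx=6,fy=6,interpolation=cv2.INTER_CUBIC))
```

```text
0.08 [[192.0, 214.5], [190.7, 216.0]]
0.085 [[191.9, 213.5], [190.5, 215.0]]
0.09 [[191.7, 212.4], [190.3, 213.9]]
0.095 [[191.5, 211.4], [190.1, 212.9]]
0.1 [[191.3, 210.3], [189.9, 211.8]]
0.105 [[191.1, 209.2], [189.7, 210.8]]
t 10.2 pos [ 0.6042 -0.1547  0.1043] yaw -24.59 j [-0.37  0.16  1.72 -0.    1.26  0.06] F [ 0.6  -0.63  0.82] w 0.996
tool delta cm [-4.31  0.02  5.43] turn units 0.05
```

View pics/b8.png

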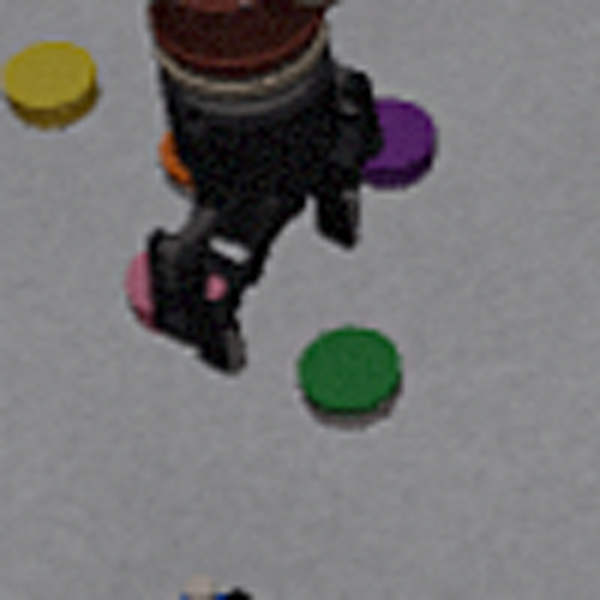

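The picture in the air shows the tips are in fact about 4 mm above the TCP at this opening. So the first grip (TCP ≈6 mm) already clears the rim, and I'll repeat it.

```bash
python3 -m crank '[[-1.5,0,0,0],[-1.5,0,0,0],[-1.3,0,1,0],[0,0,2,0],[0,0,2,0],[0,0,2,0],[0,0,1.5,0],[0,0,0.7,0],[0,0,0,0],[0,0,0,0]]'
python3 -c "
from h import *
go(.565,-.137,.005,-24.9);f=grab('scene')
b=f['img'][150:250,150:250,::-1]
cv2.imwrite('pics/b9.png',cv2.resize(b,None,fx=6,fy=6,interpolation=cv2.INTER_CUBIC))"
```

```text
time: 11.03
tool_pos: [0.5653, -0.1369, 0.0126]
tool_rot: [0.0, 0.977, -0.213, 0.0]
contact_force: [1.0, -0.5, 1.2]
gripper_width: 1.0
t 11.03 pos [ 0.5653 -0.1369  0.0126] yaw -24.59 j [-0.37  0.19  1.86  0.    1.09  0.06] F [ 1.   -0.53  1.2 ] w 1.0
tool delta cm [-0.03  0.02  0.76] turn units 0.05
```

View pics/b9.png

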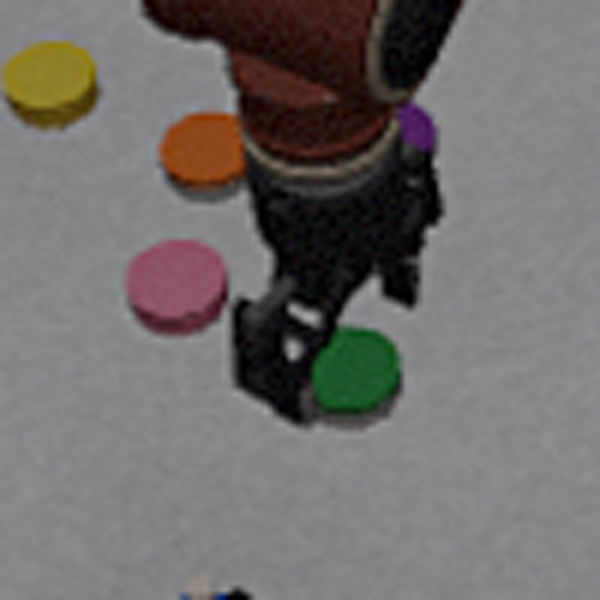

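```bash
python3 -m crank '[[0,0,0.8,0],[0,0,0,0],[0,0,0,0]]'
python3 -m crank '[[0,0,0,0],[0,0,0,0],[0,0,0,0],[0,0,0,0],[0,0,0,0],[0,0,0,0],[0,0,0,0],[0,0,0,0],[0,0,0,0]]' 0
python3 -m crank '[[0,0,-1,0],[0,0,-2,0],[0,0,-2,0],[0,0,-2,0],[0,0,-2,0],[0,0,0,0],[0,0,0,0]]'
python3 - <<'E'
from h import *
go(.613,.046,.1,-24.9);f=grab('scene')
b=f['img'][140:240,150:250,::-1]
cv2.imwrite('pics/c1.png',cv2.resize(b,None,fx=6,fy=6,interpolation=cv2.INTER_CUBIC))
E
```

```text
time: 11.33
tool_pos: [0.5651, -0.1368, 0.0044]
tool_rot: [-0.0, 0.977, -0.213, -0.0]
contact_force: [-0.3, -0.4, 0.2]
gripper_width: 1.002
time: 12.08
tool_pos: [0.566, -0.1372, 0.0053]
tool_rot: [0.0, 0.977, -0.213, 0.001]
contact_force: [0.7, -0.3, 5.8]
gripper_width: 0.615
time: 12.67
tool_pos: [0.5656, -0.137, 0.0952]
tool_rot: [0.0, 0.977, -0.213, 0.001]
contact_force: [-0.2, 0.1, -1.4]
gripper_width: 0.616
t 12.67 pos [ 0.5656 -0.137   0.0952] yaw -24.59 j [-0.37  0.07  1.83 -0.    1.24  0.06] F [-0.25  0.06 -1.42] w 0.616
tool delta cm [ -3.3  -18.61  -0.49] turn units 0.05
```

View pics/c1.png

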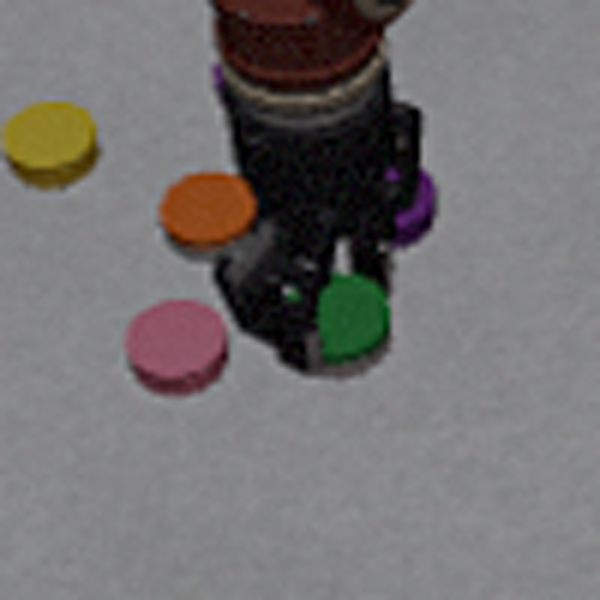

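```bash
python3 -m crank '[[-1.65,-1.6,0,0],[-1.65,-2,0,0],[0,-2.5,0,0],[0,-2.5,0,0],[0,-2.5,0,0],[0,-2.5,0,0],[0,-2.5,0,0],[0,-2.5,0,0],[0,0,0,0],[0,0,0,0]]'
python3 - <<'E'
from h import *
go(.613,.046,.0125,-24.9);f=grab('scene')
b=f['img'][150:270,215:335,::-1]
cv2.imwrite('pics/c2.png',cv2.resize(b,None,fx=5,fy=5,interpolation=cv2.INTER_CUBIC))
E
```

```text
time: 13.55
tool_pos: [0.6112, 0.047, 0.0917]
tool_rot: [0.001, 0.977, -0.212, -0.002]
contact_force: [-0.7, 0.0, 0.1]
gripper_width: 0.615
t 13.55 pos [0.6112 0.047  0.0917] yaw -24.47 j [-0.04  0.15  1.75 -0.    1.24  0.38] F [-0.66  0.01  0.15] w 0.615
tool delta cm [0.24 0.   7.92] turn units 0.07
```

View pics/c2.png

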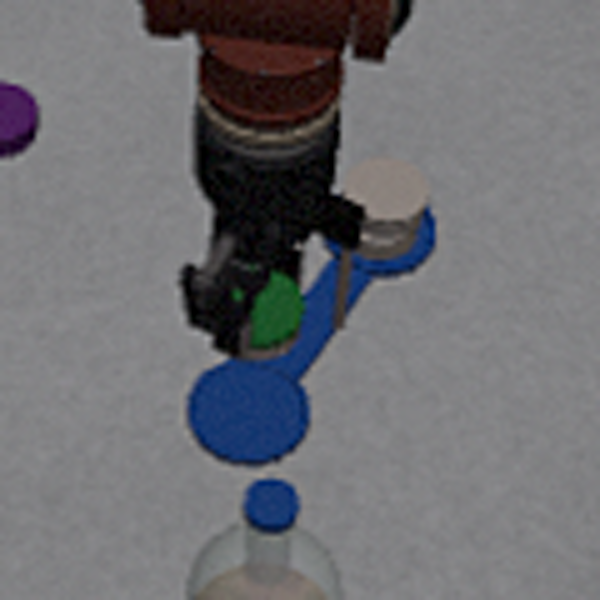

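```bash
python3 -m crank '[[0.15,0,1,0],[0,0,1.5,0],[0,0,1.5,0],[0,0,1.5,0],[0,0,0.5,0],[0,0,0,0],[0,0,0,0],[0,0,0,0]]'
python3 - <<'E'
from h import *
go(.613,.046,.0125,-24.9);f=grab('scene')
print(disc(f,mask(f,(100,140,40),(125,255,255),(248,205,282,246),open_=0),.009))
b=f['img'][150:270,215:335,::-1]
cv2.imwrite('pics/c3.png',cv2.resize(b,None,fx=5,fy=5,interpolation=cv2.INTER_CUBIC))
E
```

```text
time: 14.27
tool_pos: [0.6145, 0.0449, 0.0352]
tool_rot: [-0.0, 0.977, -0.213, 0.001]
contact_force: [-0.0, 0.2, -0.3]
gripper_width: 0.616
t 14.27 pos [0.6145 0.0449 0.0352] yaw -24.62 j [-0.05  0.23  1.77 -0.    1.14  0.38] F [-0.    0.21 -0.27] w 0.616
tool delta cm [-0.19 -0.03  2.27] turn units 0.05
(array([576.2,  53. ]), array([ 87.2, 163.5]))
```

View pics/c3.png

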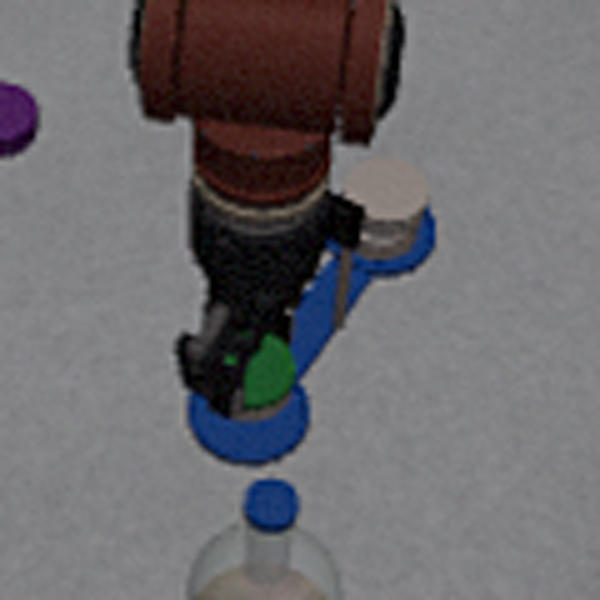

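Aligned over the plate. Lowering with a force check.

```bash
python3 -m crank '[[-0.1,0,0.5,0],[0,0,0.5,0],[0,0,0.5,0],[0,0,0.5,0],[0,0,0.2,0],[0,0,0,0],[0,0,0,0],[0,0,0,0]]'
python3 - <<'E'
from h import *
go(.613,.046,.0115,-24.9);f=grab('scene')
b=f['img'][180:260,225:305,::-1]
cv2.imwrite('pics/c4.png',cv2.resize(b,None,fx=7,fy=7,interpolation=cv2.INTER_CUBIC))
E
```

```text
time: 14.98
tool_pos: [0.613, 0.0458, 0.0122]
tool_rot: [0.0, 0.977, -0.213, 0.0]
contact_force: [0.2, 0.2, -0.9]
gripper_width: 0.61
t 14.98 pos [0.613  0.0458 0.0122] yaw -24.59 j [-0.05  0.26  1.78 -0.    1.11  0.38] F [ 0.23  0.15 -0.86] w 0.61
tool delta cm [-0.01 -0.02  0.07] turn units 0.05
```

View pics/c4.png

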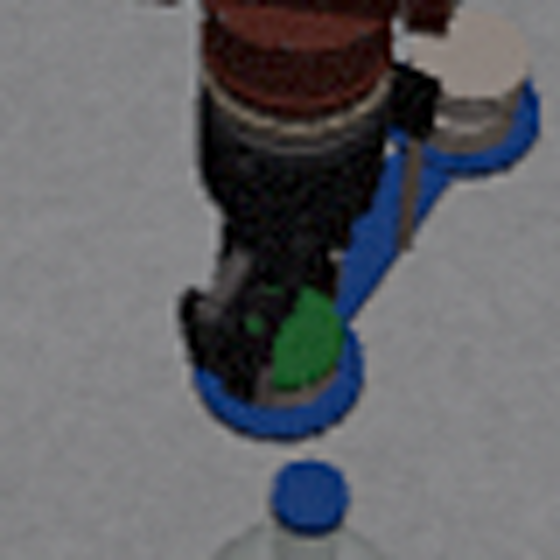

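```bash
python3 -m crank '[[0,0,0.05,0],[0,0,0,0],[0,0,0,0],[0,0,0,0],[0,0,0,0],[0,0,0,0]]' 0.9
python3 -m crank '[[0,0,-1,0],[0,0,-2,0],[0,0,-3,0],[0,0,-3,0],[0,0,-3,0],[0,0,-2,0],[0,0,0,0],[0,0,0,0]]'
python3 - <<'E'
from h import *
go(.4195,-.245,.14,-24.9)
for n in("scene","top"):
    f=grab(n)
    try: print(n,disc(f,mask(f,(45,100,30),(85,255,255),(225,150,290,260)),.026))
    except Exception as e: print(e)
    if n=="scene": b=f['img'][180:260,225:305,::-1]
cv2.imwrite('pics/c5.png',cv2.resize(b,None,fx=7,fy=7,interpolation=cv2.INTER_CUBIC))
E
```

```text
time: 15.53
tool_pos: [0.6131, 0.0458, 0.0119]
tool_rot: [-0.0, 0.977, -0.213, 0.0]
contact_force: [-0.5, 0.2, 0.1]
gripper_width: 0.901
time: 16.2
tool_pos: [0.6141, 0.0458, 0.1543]
tool_rot: [-0.0, 0.977, -0.213, 0.002]
contact_force: [-0.3, 0.6, -1.1]
gripper_width: 0.901
t 16.2 pos [0.6141 0.0458 0.1543] yaw -24.59 j [-0.05  0.09  1.71 -0.    1.34  0.38] F [-0.26  0.55 -1.12] w 0.901
tool delta cm [-5.6  34.54  1.36] turn units 0.05
scene (array([613.7,  46.7]), array([54.2, 56.8]))
top (array([619.1,  38.8]), array([34.8, 41.1]))
```

View pics/c5.png

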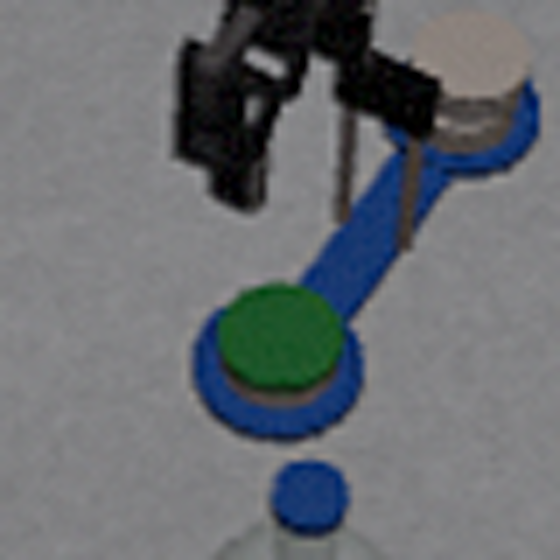

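Green sits on the plate centred within about 2 mm. Now the orange tin.

```bash
python3 -m crank '[[-0.56,2.5,0,0],[-0.56,3.5,0,0],[-0.56,3.5,0,0],[-0.56,3.5,0,0],[-0.56,3.5,0,0],[-0.56,3.5,0,0],[-0.56,3.5,0,0],[-0.56,3.5,0,0],[-0.56,3.5,0,0],[-0.56,3.5,0,0]]' 1
python3 -m crank '[[0,0.54,2,0],[0,0,2,0],[0,0,2,0],[0,0,2,0],[0,0,2,0],[0,0,0,0],[0,0,0,0],[0,0,0,0]]'
python3 - <<'E'
from h import *
go(.419,-.2455,.005,-24.9);f=grab('scene')
print(disc(f,mask(f,(4,140,60),(18,255,255),(165,160,205,190)),.02))
b=f['img'][130:230,140:240,::-1]
cv2.imwrite('pics/d1.png',cv2.resize(b,None,fx=6,fy=6,interpolation=cv2.INTER_CUBIC))
E
```

```text
time: 17.13
tool_pos: [0.4183, -0.2403, 0.1496]
tool_rot: [-0.001, 0.977, -0.213, -0.002]
contact_force: [0.5, -1.0, 0.2]
gripper_width: 0.998
time: 17.8
tool_pos: [0.4183, -0.2449, 0.0518]
tool_rot: [-0.0, 0.977, -0.213, -0.0]
contact_force: [-0.3, 0.8, -0.5]
gripper_width: 0.999
t 17.8 pos [ 0.4183 -0.2449  0.0518] yaw -24.59 j [-0.68 -0.1   2.08 -0.    1.16 -0.25] F [-0.31  0.82 -0.46] w 0.999
tool delta cm [0.1  0.03 4.68] turn units 0.05
(array([ 421.6, -245.4]), array([53.4, 60.3]))
```

View pics/d1.png

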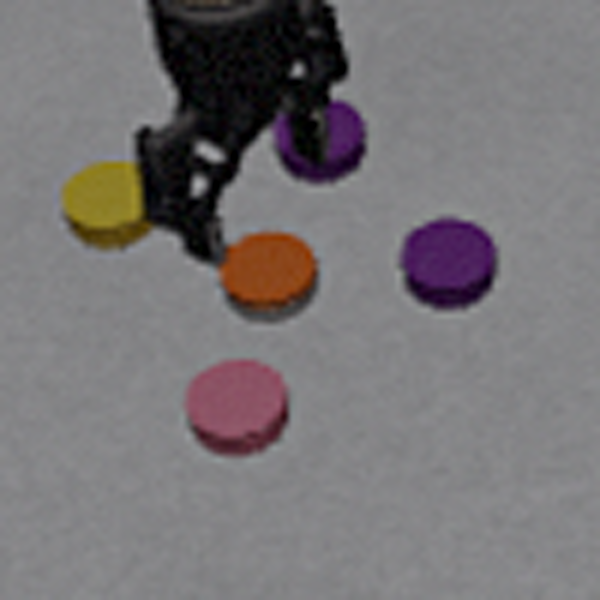

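```bash
python3 -m crank '[[0.1,0,1,0],[0,0,1,0],[0,0,1,0],[0,0,1,0],[0,0,0.6,0],[0,0,0,0],[0,0,0,0],[0,0,0,0]]'
python3 -m crank '[[0,0,0,0],[0,0,0,0],[0,0,0,0],[0,0,0,0],[0,0,0,0],[0,0,0,0],[0,0,0,0],[0,0,0,0],[0,0,0,0]]' 0
python3 -m crank '[[0,0,-1,0],[0,0,-2,0],[0,0,-2.5,0],[0,0,-3,0],[0,0,-3,0],[0,0,0,0],[0,0,0,0],[0,0,0,0]]'
python3 - <<'E'
from h import *
go(.613,.046,.12,-24.9);f=grab('scene')
b=f['img'][130:230,140:240,::-1]
cv2.imwrite('pics/d2.png',cv2.resize(b,None,fx=6,fy=6,interpolation=cv2.INTER_CUBIC))
E
```

```text
time: 18.52
tool_pos: [0.4194, -0.2455, 0.006]
tool_rot: [0.0, 0.977, -0.213, 0.0]
contact_force: [-0.5, 0.7, -0.3]
gripper_width: 0.998
time: 19.27
tool_pos: [0.4201, -0.2461, 0.0071]
tool_rot: [0.001, 0.977, -0.213, 0.001]
contact_force: [-0.2, -0.4, 6.8]
gripper_width: 0.615
time: 19.93
tool_pos: [0.4187, -0.245, 0.1203]
tool_rot: [-0.0, 0.977, -0.213, -0.0]
contact_force: [0.3, 0.7, -1.1]
gripper_width: 0.611
t 19.93 pos [ 0.4187 -0.245   0.1203] yaw -24.59 j [-0.68 -0.19  2.04 -0.    1.3  -0.25] F [ 0.31  0.67 -1.11] w 0.611
tool delta cm [ 5.550e+00 -3.454e+01  3.000e-02] turn units 0.05
```

View pics/d2.png

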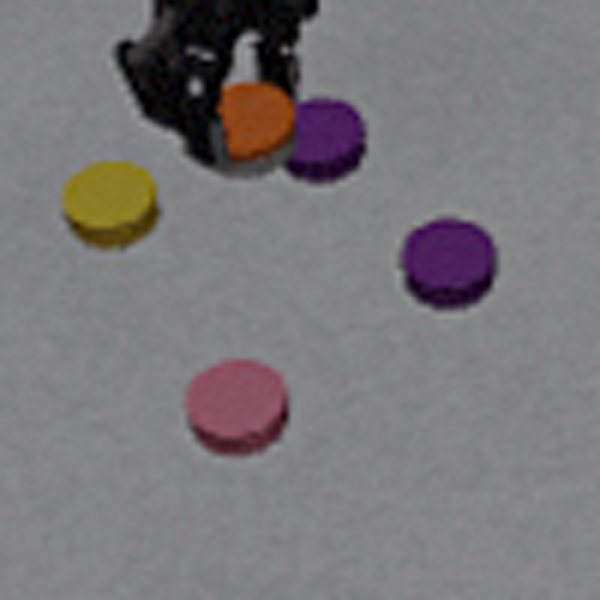

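```bash
python3 -m crank '[[1.5,-2,0,0],[1.5,-3.5,0,0],[1.5,-3.8,0,0],[0.9,-3.8,0,0],[0,-3.8,0,0],[0,-3.8,0,0],[0,-3.8,0,0],[0,-3.5,0,0],[0,-3,0,0],[0,-2,0,0]]'
python3 -m crank '[[0,-1.5,0,0],[0,0,0,0],[0,0,1.5,0],[0,0,1.5,0],[0,0,1.5,0],[0,0,0.5,0],[0,0,0,0],[0,0,0,0],[0,0,0,0]]'
python3 - <<'E'
from h import *
go(.612,.046,.0335,-24.9);f=grab('scene')
b=f['img'][170:270,215:315,::-1]
cv2.imwrite('pics/d3.png',cv2.resize(b,None,fx=6,fy=6,interpolation=cv2.INTER_CUBIC))
E
```

```text
time: 20.82
tool_pos: [0.6049, 0.0351, 0.1182]
tool_rot: [-0.0, 0.977, -0.212, -0.002]
contact_force: [0.3, -1.2, -0.1]
gripper_width: 0.609
time: 21.57
tool_pos: [0.6124, 0.0454, 0.0717]
tool_rot: [-0.0, 0.977, -0.213, 0.001]
contact_force: [-0.3, 0.7, -0.5]
gripper_width: 0.614
t 21.57 pos [0.6124 0.0454 0.0717] yaw -24.63 j [-0.05  0.17  1.76 -0.    1.21  0.38] F [-0.35  0.7  -0.54] w 0.614
tool delta cm [-0.07 -0.04  3.82] turn units 0.05
```

View pics/d3.png

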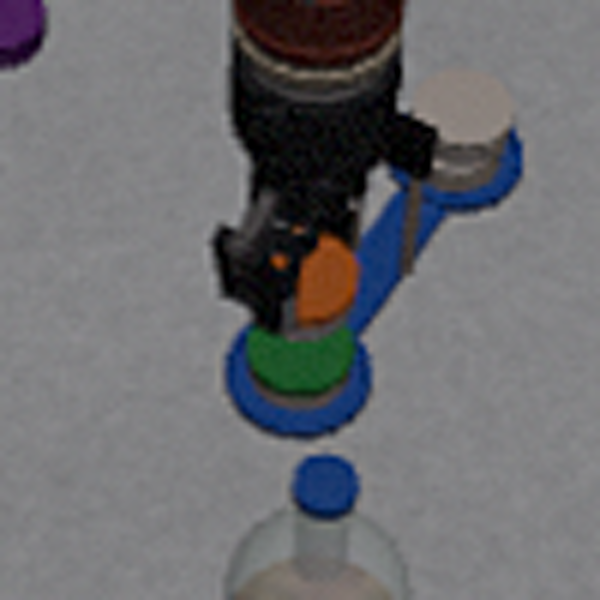

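```bash
python3 -m crank '[[-0.07,0,0.8,0],[0,0,0.8,0],[0,0,0.8,0],[0,0,0.8,0],[0,0,0.4,0],[0,0,0,0],[0,0,0,0],[0,0,0,0],[0,0,0,0]]'
python3 - <<'E'
from h import *
go(.612,.046,.0325,-24.9)
go(.612,.046,.0325,-24.9)
E
```

```text
time: 22.37
tool_pos: [0.6113, 0.0462, 0.0347]
tool_rot: [-0.0, 0.977, -0.213, 0.0]
contact_force: [-0.4, -0.0, -0.1]
gripper_width: 0.611
t 22.37 pos [0.6113 0.0462 0.0347] yaw -24.59 j [-0.05  0.22  1.78 -0.    1.14  0.38] F [-0.4  -0.02 -0.14] w 0.611
tool delta cm [ 0.07 -0.01  0.22] turn units 0.05
t 22.37 pos [0.6113 0.0462 0.0347] yaw -24.59 j [-0.05  0.22  1.78 -0.    1.14  0.38] F [-0.4  -0.02 -0.14] w 0.611
tool delta cm [ 0.07 -0.01  0.22] turn units 0.05
```

```bash
python3 -m crank '[[0.05,0,0.1,0],[0,0,0.1,0],[0,0,0,0],[0,0,0,0],[0,0,0,0]]'
python3 -m crank '[[0,0,0,0],[0,0,0,0],[0,0,0,0],[0,0,0,0],[0,0,0,0],[0,0,0,0]]' 0.9
python3 -m crank '[[0,0,-1,0],[0,0,-2,0],[0,0,-3,0],[0,0,-3,0],[0,0,-3,0],[0,0,-3,0],[0,0,-3,0],[0,0,0,0],[0,0,0,0]]'
python3 - <<'E'
from h import *
go(.536,.081,.2,-24.9);f=grab('scene')
print("o",disc(f,mask(f,(4,140,60),(18,255,255),(245,195,285,235)),.046),"e",disc(f,mask(f,(100,140,40),(125,255,255),(248,210,282,246),open_=0),.009))
b=f['img'][150:270,215:335,::-1]
cv2.imwrite('pics/d4.png',cv2.resize(b,None,fx=5,fy=5,interpolation=cv2.INTER_CUBIC))
E
```

```text
time: 22.78
tool_pos: [0.612, 0.0459, 0.0331]
tool_rot: [-0.0, 0.977, -0.213, 0.0]
contact_force: [-1.0, 0.1, 1.4]
gripper_width: 0.612
time: 23.28
tool_pos: [0.6117, 0.0459, 0.0327]
tool_rot: [0.0, 0.977, -0.213, -0.0]
contact_force: [-0.5, -0.2, -0.2]
gripper_width: 0.901
time: 24.03
tool_pos: [0.6133, 0.0459, 0.2168]
tool_rot: [-0.001, 0.977, -0.213, 0.003]
contact_force: [-0.3, 0.2, -0.6]
gripper_width: 0.9
t 24.03 pos [0.6133 0.0459 0.2168] yaw -24.59 j [-0.05  0.03  1.66  0.    1.44  0.38] F [-0.33  0.16 -0.57] w 0.9
tool delta cm [-8.5   0.03  1.63] turn units 0.05
o (array([612.9,  46.4]), array([53.5, 58.7])) e (array([615.7,  46.3]), array([73.2, 77.7]))
```

View pics/d4.png

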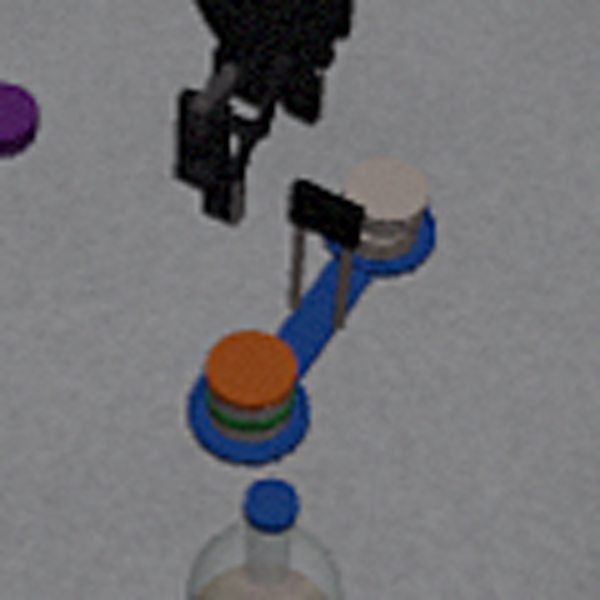

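Orange sits concentric on green, both within 2–3 mm of the plate centre. Now going over to the handle at (0.536, 0.0815).

```bash
python3 -m crank '[[-1.5,0,0,0.08],[-2,0,0,0],[-2,0,0,0],[-1.7,0,0,0],[-1.3,0,0,0],[0,0,0,0],[0,0,2,0],[0,0,2,0],[0,0,1,0],[0,0,0,0]]' 1
python3 - <<'E'
from h import *
go(.536,.0815,.0863,-25);
for n,bx in(('scene',(225,140,325,240)),('top',(180,140,280,240))):
    f=grab(n); b=f['img'][bx[1]:bx[3],bx[0]:bx[2],::-1]
    I=cv2.resize(b,None,fx=4,fy=4,interpolation=cv2.INTER_CUBIC); J=I if n=='scene' else np.hstack([J,I]); 
    if n=='scene': J=I
cv2.imwrite('pics/e1.png',J)
E
```

```text
time: 24.92
tool_pos: [0.5324, 0.0815, 0.1584]
tool_rot: [0.001, 0.976, -0.217, -0.004]
contact_force: [-0.4, 1.6, 0.1]
gripper_width: 1.0
t 24.92 pos [0.5324 0.0815 0.1584] yaw -25.09 j [ 0.01 -0.09  1.88 -0.    1.36  0.45] F [-0.35  1.62  0.06] w 1.0
tool delta cm [ 0.38 -0.18  7.2 ] turn units -0.01
```

View pics/e1.png

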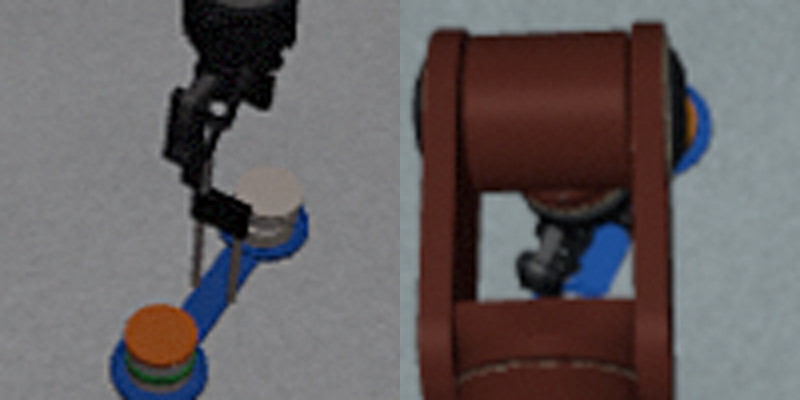

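```bash
python3 -m crank '[[0,0,0,0],[0,0,0,0],[0,0,0,0]]'
python3 - <<'E'
from h import *
go(.536,.0815,.0863,-25)
E
```

```text
time: 25.27
tool_pos: [0.5355, 0.0818, 0.1641]
tool_rot: [-0.0, 0.976, -0.217, 0.001]
contact_force: [0.2, -0.6, 0.0]
gripper_width: 0.997
t 25.27 pos [0.5355 0.0818 0.1641] yaw -25.08 j [ 0.01 -0.1   1.87  0.    1.36  0.45] F [ 0.16 -0.64  0.04] w 0.997
tool delta cm [0.04 0.01 7.78] turn units -0.01
```

```bash
python3 -m crank '[[0,0,1,0],[0,0,1.5,0],[0,0,1.5,0],[0,0,1,0],[0,0,1,0],[0,0,0,0],[0,0,0,0],[0,0,0,0]]'
python3 - <<'E'
from h import *
go(.536,.0815,.0863,-25);f=grab('scene','e2'); b=f['img'][140:240,225:325,::-1]
cv2.imwrite('pics/e2.png',cv2.resize(b,None,fx=6,fy=6,interpolation=cv2.INTER_CUBIC))
E
```

```text
time: 25.93
tool_pos: [0.5352, 0.0819, 0.1035]
tool_rot: [-0.0, 0.976, -0.217, 0.001]
contact_force: [0.2, -0.0, -0.2]
gripper_width: 1.001
t 25.93 pos [0.5352 0.0819 0.1035] yaw -25.07 j [ 0.01 -0.03  1.92 -0.    1.25  0.45] F [ 0.23 -0.02 -0.21] w 1.001
tool delta cm [0.08 0.   1.72] turn units -0.01
```

View pics/e2.png

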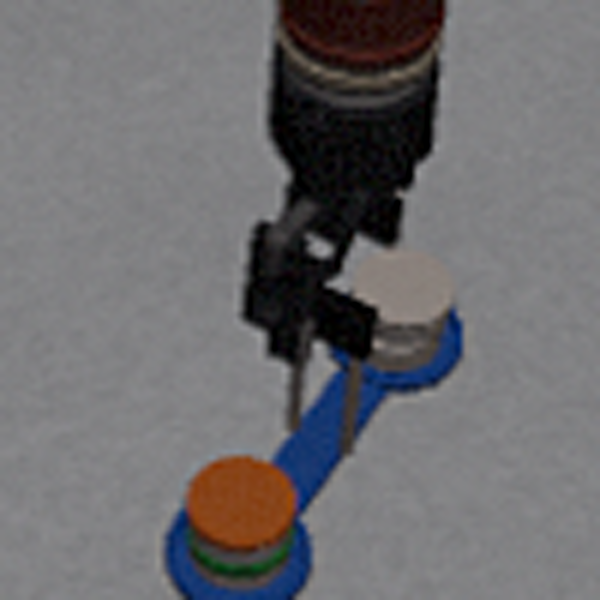

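```bash
python3 - <<'E'
from h import *
f=grab('scene')
c=np.array([.536,.0815]);X=np.array([.906,-.423]);Y=np.array([.423,.906])
print("tip in/out",[proj(f,[*(np.array([.5352,.0819])+X*d+Y*e),.1165]).round(1).tolist() for d in(.0425,.05) for e in(-.011,.011)])
print("handle front corners",[proj(f,[*(c+X*.006+Y*e),z]).round(1).tolist() for e in(-.023,.023) for z in(.121,.089)])
print("back top",[proj(f,[*(c-X*.006+Y*e),.121]).round(1).tolist() for e in(-.023,.023)])
E
python3 - <<'E'
import cv2
a=cv2.imread('pics/scene0.png')[175:225,260:310]
cv2.imwrite('pics/e3.png',cv2.resize(a,None,fx=10,fy=10,interpolation=cv2.INTER_CUBIC))
E
```

```text
tip in/out [[269.5, 197.4], [276.1, 200.5], [268.2, 199.1], [274.8, 202.2]]
handle front corners [[272.0, 187.0], [271.5, 193.9], [285.7, 193.2], [284.9, 200.1]]
back top [[274.0, 184.4], [287.6, 190.5]]
```

View pics/e3.png

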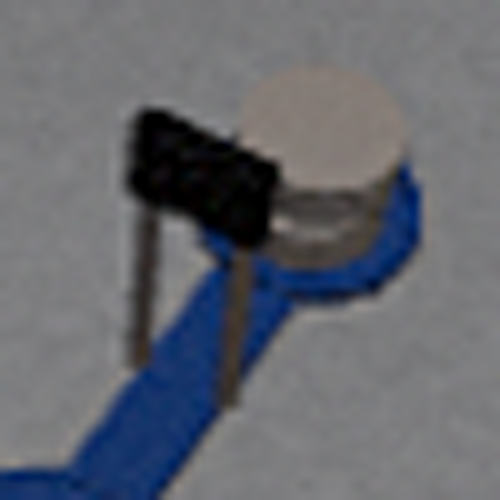

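Handle silhouette agrees with the prediction within about 1 px. Descend and close.

```bash
python3 -m crank '[[0.08,-0.15,0.6,0],[0,0,0.6,0],[0,0,0.4,0],[0,0,0,0],[0,0,0,0],[0,0,0,0]]'
python3 -m crank '[[0,0,0,0],[0,0,0,0],[0,0,0,0],[0,0,0,0],[0,0,0,0],[0,0,0,0],[0,0,0,0],[0,0,0,0],[0,0,0,0],[0,0,0,0]]' 0
python3 - <<'E'
from h import *
go(.536,.0815,.1863,-25);f=grab('scene'); b=f['img'][140:240,225:325,::-1]
cv2.imwrite('pics/e4.png',cv2.resize(b,None,fx=6,fy=6,interpolation=cv2.INTER_CUBIC))
E
```

```text
time: 26.53
tool_pos: [0.536, 0.0829, 0.0867]
tool_rot: [0.0, 0.976, -0.217, -0.0]
contact_force: [-0.1, 1.1, -0.5]
gripper_width: 1.004
time: 27.37
tool_pos: [0.5365, 0.0828, 0.0872]
tool_rot: [-0.0, 0.976, -0.217, 0.001]
contact_force: [2.4, -1.6, 2.1]
gripper_width: 0.132
t 27.37 pos [0.5365 0.0828 0.0872] yaw -25.07 j [ 0.02 -0.01  1.93 -0.    1.22  0.45] F [ 2.4  -1.63  2.12] w 0.132
tool delta cm [ 0.02  0.13 -9.91] turn units -0.01
```

View pics/e4.png

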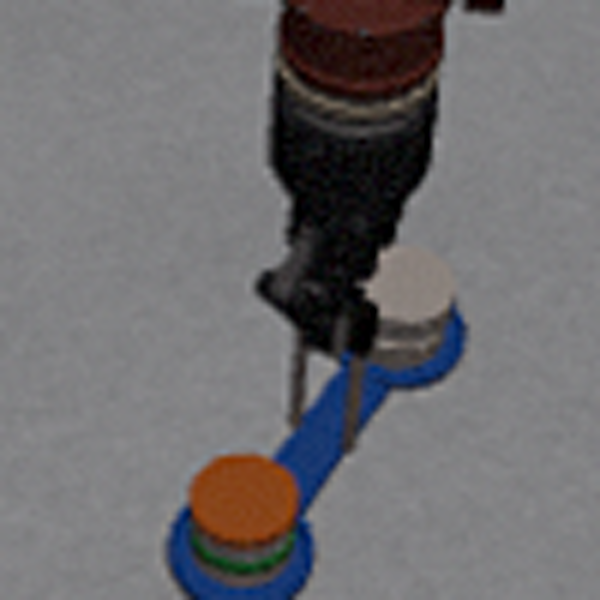

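Handle gripped, width 0.13 ≈ 12 mm. Gentle lift.

```bash
python3 -m crank '[[0,0,-0.05,0],[0,0,-0.1,0],[0,0,-0.2,0],[0,0,-0.3,0],[0,0,-0.3,0],[0,0,-0.3,0],[0,0,-0.2,0],[0,0,-0.1,0],[0,0,0,0],[0,0,0,0]]'
python3 - <<'E'
from h import *
go(.536,.0815,.1863,-25);f=grab('scene'); b=f['img'][140:240,225:325,::-1]
cv2.imwrite('pics/e5.png',cv2.resize(b,None,fx=6,fy=6,interpolation=cv2.INTER_CUBIC))
E
```

```text
time: 28.25
tool_pos: [0.536, 0.0829, 0.1024]
tool_rot: [-0.0, 0.976, -0.217, 0.0]
contact_force: [-0.4, -0.1, -6.2]
gripper_width: 0.132
t 28.25 pos [0.536  0.0829 0.1024] yaw -25.07 j [ 0.02 -0.03  1.92  0.    1.25  0.45] F [-0.42 -0.09 -6.21] w 0.132
tool delta cm [ 0.05  0.13 -8.39] turn units -0.01
```

View pics/e5.png

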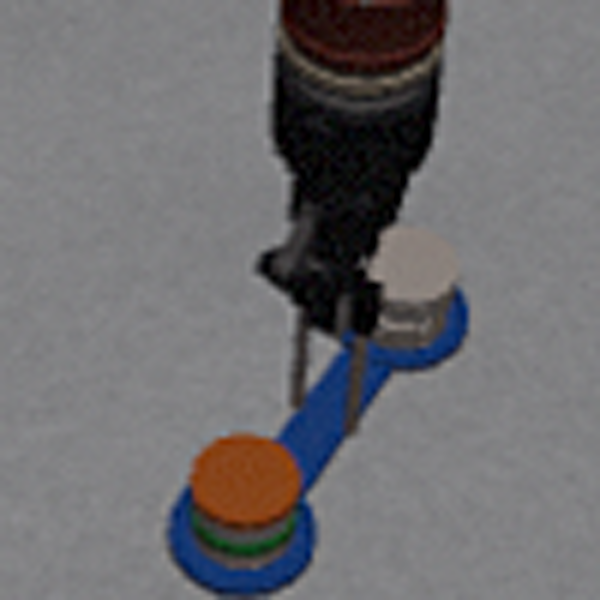

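The wrist reads 6.2 N, which matches 0.62 kg, so it hangs free and level with both stacks in place. Continue up to about 10 cm.

```bash
python3 -m crank '[[0,0,-0.1,0],[0,0,-0.2,0],[0,0,-0.35,0],[0,0,-0.5,0],[0,0,-0.5,0],[0,0,-0.5,0],[0,0,-0.5,0],[0,0,-0.5,0],[0,0,-0.5,0],[0,0,-0.5,0]]'
python3 -m crank '[[0,0,-0.5,0],[0,0,-0.5,0],[0,0,-0.5,0],[0,0,-0.5,0],[0,0,-0.5,0],[0,0,-0.5,0],[0,0,-0.5,0],[0,0,-0.35,0],[0,0,-0.2,0],[0,0,-0.1,0]]'
python3 -m crank '[[0,0,0,0],[0,0,0,0],[0,0,0,0],[0,0,0,0],[0,0,0,0],[0,0,0,0],[0,0,0,0],[0,0,0,0]]'
python3 - <<'E'
from h import *
go(.536,.0815,.1863,-25)
f=grab('scene'); h=.1
print("o",disc(f,mask(f,(4,140,60),(18,255,255),(240,180,290,235)),.046+h-.0),"e",disc(f,mask(f,(100,140,40),(125,255,255),(240,195,285,237)),.009+h))
b=f['img'][120:240,215:335,::-1]
cv2.imwrite('pics/e6.png',cv2.resize(b,None,fx=5,fy=5,interpolation=cv2.INTER_CUBIC)); grab('scene','e7'); print(np.abs(manip.state()["joint_vel"]).max())
E
```

```text
time: 29.13
tool_pos: [0.5361, 0.0829, 0.1444]
tool_rot: [-0.0, 0.976, -0.217, 0.0]
contact_force: [-0.4, -0.1, -6.2]
gripper_width: 0.133
time: 29.97
tool_pos: [0.5362, 0.0829, 0.1858]
tool_rot: [-0.0, 0.976, -0.217, 0.0]
contact_force: [-0.9, 0.7, -6.0]
gripper_width: 0.133
time: 30.63
tool_pos: [0.536, 0.0829, 0.1852]
tool_rot: [0.0, 0.976, -0.217, -0.0]
contact_force: [-0.3, -0.3, -5.3]
gripper_width: 0.137
t 30.63 pos [0.536  0.0829 0.1852] yaw -25.07 j [ 0.02 -0.11  1.85  0.    1.4   0.45] F [-0.25 -0.29 -5.26] w 0.137
tool delta cm [ 0.06  0.12 -0.11] turn units -0.01
o (array([611.9,  47.6]), array([53.5, 59.2])) e (array([598.2,  57.5]), array([ 78.8, 120.4]))
0.0011501770076928898
```

View pics/e6.png

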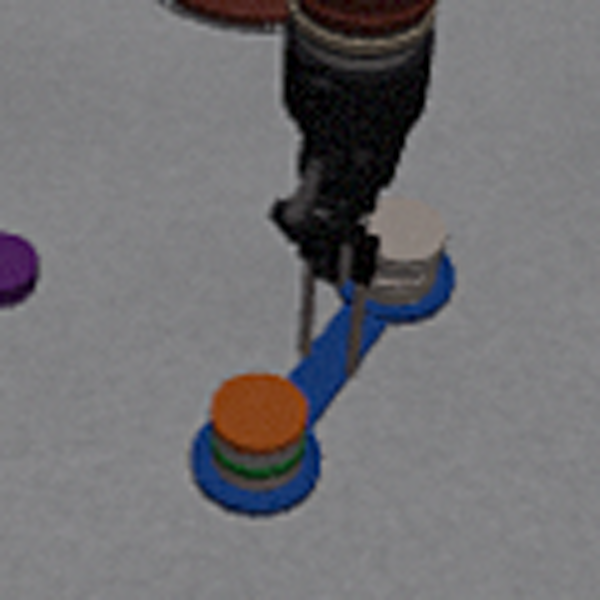

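View pics/e7.png

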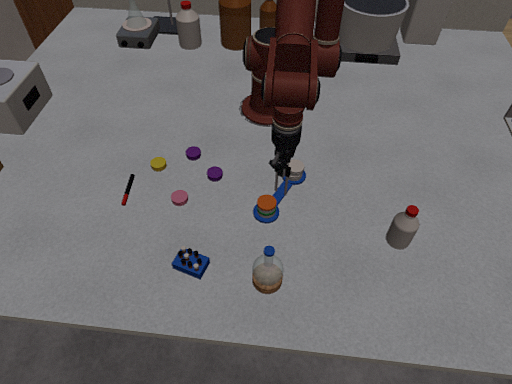

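The caddy hangs level at about 98 mm, with orange at (612,48) mm when cast at that height, and both stacks are in place. Bystanders are at their starting pixels. Handing in.

```bash
python3 -c "
from plant import manip
print(manip.job_done())"
```

```text
the job is handed in; nothing more can be done
None
```

The job is handed in. The green tin is on the empty plate, the orange tin is centred on it, and the arm is holding the caddy by its handle about 98 mm above the bench.

**Last checks:**
- **Hold:** The wrist read about 6.2 N once the caddy hung free, which matches the expected 0.62 kg. The last reading was 5.3 N, with the arm at rest and the jaws steady on the 12 mm handle.
- **Stacks:** Orange measured within about 2–3 mm of the plate centre, with the caddy looking level and both stacks in place. After the lift I couldn't fit the plate outline (the mask caught part of the bar), so I judged level from the orange tin's position and the picture.
- **Bystanders:** The bottle, flask, rack and marker showed no visible movement in the last picture.

**What went wrong:** I set the green tin down to grip it higher, and that regrip slipped. The tin moved about 43 mm on the bench; I found it again and gripped it at the original height.

The robot clock read about 31 s of the 72 s allowed. Handing in gave no verdict, so I can't confirm the final one-second check.

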